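# Hang the sharps-box cradle on its keyhole

### The arm

A 6-joint arm with a two-finger parallel gripper is mounted at the origin on the work surface. World frame = base frame: x ahead of the robot, y to its left, z up, the work surface at z = 0. Lengths are in mm, angles in rad, forces in N, time in s.
With the tool pointing down it reaches from about 350 to 775 mm from the base axis. Payload 7.3 kg.
Tool frame: the origin (TCP) lies on the centre line of the jaws, within the pads' length; the fingertips stand 17 mm ahead of it and the grasp point (between the pads) lies 2 mm behind it; z points along the fingers, y is the line along which they close (so a half turn about z gives the same grasp; the last joint's range is limited). The gripper opens to 92 mm and grips with 3 to 60 N. Pads are 19 mm wide; open, the fingers measure 130 mm over their backs; the gripper's body (75 mm by 190 mm) begins 47 mm behind the grasp point.
Start: joints at [-1.441, 0.342, 1.524, -0, 1.275, -0.146], TCP at [142.989, -505.174, 214.541] pointing down, gripper open.
Joint ranges: [-2.53, 2.53], [-0.77, 2.02], [0.04, 2.7], [-1, 4.14], [0.28, 2.66], [-3.11, 3.11]. Speed limits (rad/s): [2.57, 2.57, 3.14, 3.14, 3.14, 3.14].

### API

Orientations are given as [roll, pitch, yaw] about the fixed x, y, z axes, in that order (R = Rz(yaw) Ry(pitch) Rx(roll)).
In Python, from plant import bot gives the robot as it stands. The module is installed in compiled form; this text tells all that it offers.
- The arm moves only by the shell command python3 -m pendant 'ROWS'. ROWS is JSON, a list of rows, each a list of 3 entries, a list of its own where there are three numbers: the shift along the world's x, y, z as a fraction of full scale, then the turn, a rotation vector about the world's x, y, z as a fraction of full scale, then the opening, from -1 (shut) to 1 (fully open), so that 0 is half open. In form: [[[tx, ty, tz], [rx, ry, rz], claw], ...]. A call has exactly 10 rows; each row shifts and turns the commanded pose from where the row before left it; what a row does not reach is not made up. Full scale, the value 1, is 30 mm for a shift and 0.12 rad for a turn. A row lasts 1/12 s, in which the tool goes at most 41.7 mm and 7.16 degrees, less where a joint would pass 70% of its speed; a pose out of reach is approached as far as the arm can. A call with a number of a shift or a turn outside -1 to 1 is refused whole. A call with a gripper value outside its range is refused whole. The fingers move at their own pace and stop on an object; the grip force is fixed at half the most. Time passes only in rows, so rows that do not move let the fingers close, or fill a call up. It gives the time, the measured TCP pose, the force, the opening and the grip force at its end, in the units of the state.
- bot.get_obs(): the state, without advancing time (a new reading comes with each control period).
- bot.capture(name): name is "side" or "top" or "wrist"; returns the picture (384x512x3 uint8, blue, green, red); there is no depth.
- bot.camera_params(name): a dict with "fovy" (degrees; the focal length in pixels is half the picture's height over the tangent of half this angle, whatever the lens; pixels are square), "cx", "cy" (the principal point, pixels), "camera_from_world" (4x4, takes a point from world to camera coordinates). Camera axes: x right, y down, z forward; pixel columns grow to the right and rows downward; lengths in mm; the calibration is good to about 2 mm. A picture is of the moment at which its call begins: read the wrist's pose just before it. camera_params takes no time and is no camera call; for the wrist camera it gives the pose at the moment of the call.
- bot.close_job(): hands the job in; it is judged then, once.
The state is a dict: "time": time; "joint_positions": joint angles; "dq": joint speeds; "tau": joint torques, N m; "tool_pos": TCP position; "tcp_rot": TCP orientation; "contact_force": force on the tool from outside, world axes, zero at the start; "moment": the same for the moment, N m; "grip_width": finger opening in mm; "finger_force": force on a finger pad.
Only numpy, scipy, OpenCV 4.12 (cv2) and the standard library are available. Lean on these libraries where they do the work, as an engineer would, in place of code of your own. Each camera call takes 0.05 s, during which the arm holds its last target. There are 200 camera calls.

### The job

Pick up the yellow cradle by its red tab and hang it on the blue board: find the screw with the keyhole's round hole, press the back plate flush on the board with the head through the hole, and, still holding it, slide it fully down until the slot sits on the screw; then let go and leave it hanging upright. Feel for the screw gently: the board sits on soft rubber buffers and must never be pushed, in any direction, with more than about 15 N. Leave the spray bottle, the small sharps box, the screwdriver and the swab box where they are.

Things in the scene. Friction and masses are not known exactly. Their poses are not given: they have to be found in the camera images.
- cradle_tab (a point): Grasp point of the loose yellow cradle: on its red upright tab, 60 mm above the cradle's underside, 15 mm below the tab's top. The tab is 24 mm wide (y), 14 mm thick (x); 61 mm are free between it and the back plate. Axes: x horizontal from the tab to the back plate (once hung, into the board), y along the plate's width, z up.
- cradle_hole (a point): Centre of the keyhole's round hole on the plate's rear face (which goes on the board); axes as cradle_tab, 73 mm further along x, 10 mm higher. Plate 90 wide, 115 high, 5 mm thick. Hole about 17 mm across; a slot 8.5 mm wide runs straight up from it (45-degree shoulders lead in), its closed top 20 mm above the hole's centre.
- board_mark (a point): Point on the upright blue board's front face, mid-width, 170 mm above the table: the screw's height. Axes: x into the board, y along its width, z up. The steel screw is at this height but was driven by eye, anywhere up to 14 mm to either side along y: not in these poses, so look or feel for it. It does not shift. Hole and head centred: same height; seated: hole centre 17 mm lower.
- spray: White spray bottle with a green band and blue head, 72 mm across, 193 mm high, standing loose; origin at the centre of its underside.
- sharps_box: Small loose yellow sharps box with red lid, 60 x 60 x 104 mm; origin at the centre of its underside.
- driver: Loose screwdriver lying on the table; handle towards its -x.
- swabs: Loose white and blue box of swabs, 100 x 70 x 60 mm; origin at the centre of its underside.
- cradle: The whole cradle (0.15 to 0.3 kg, loose), standing upright on the table at the start; origin on its underside, 33 mm along x from the tab's centre towards the back plate; axes as cradle_tab. Its floor is 60 mm wide, 5 mm thick.
- screw_plane (a point): Point 12 mm straight out from board_mark (same axes): the plane of the screw head's front. Screw: head 12 mm across, 4 mm thick, its rear 8 mm off the board face; shank 6 mm across.
- stand: Fixed stand with the board (220 mm wide, 35 to 220 mm above the table) and screw; origin on the table straight below board_mark, same axes. On its rubber buffers the board gives 1 mm per N pushed into its face (22 mm at most), 1 mm per 3 N sideways, springs back; stiff vertically. Foot and posts are behind the face; nothing is fixed in front.
Things that resemble listed ones, but are neither listed nor needed, are in the scene too. What is shaped like the cradle but green is not meant.

How it is judged:
By the outcome, as a careful person would: the job done as asked, in the order asked, and still so for the second after the job is handed in, with the robot touching nothing.
It also fails if it takes over 61 s, if anything falls off the work surface, if the arm or the gripper's body presses on something with over 40 N, if the wrist force passes 120 N, or if a joint passes its speed limit or range.

## Working session

There is one attempt and no reset: what is moved stays moved. The work goes in short steps, Python scripts to look and compute and a shell command to move; the robot and the scene stay as the last step left them, time stands still between calls to the robot, and variables do not carry over. Pictures are saved under pics/ and viewed, at most 10 in all, crops included, and the job is handed in when it is done.

```bash
mkdir -p pics
python3 - <<'E'
from plant import bot
import cv2,numpy as np
o=bot.get_obs();print({k:np.round(v,3) for k,v in o.items()})
a=[bot.capture(n) for n in("side","top")]
for n,i in zip(("side","top"),a):
    cv2.imwrite(f"pics/{n}0.png",i);p=bot.camera_params(n);print(n,p["fovy"],p["cx"],p["cy"],np.round(p["camera_from_world"],3).tolist())
E
ls
```

```text
{'time': np.float64(0.0), 'joint_positions': array([-1.441,  0.343,  1.525,  0.   ,  1.275, -0.146]), 'dq': array([-0.   , -0.001,  0.   ,  0.   , -0.001, -0.   ]), 'tau': array([ -0.   , -43.124, -24.422,   0.072,   0.056,  -0.   ]), 'tool_pos': array([ 142.927, -504.737,  213.867]), 'tcp_rot': array([-3.14 , -0.   ,  0.276]), 'contact_force': array([ 0.547, -0.26 , -0.014]), 'moment': array([ 0.025, -0.057, -0.008]), 'finger_force': np.float64(0.0), 'grip_width': np.float64(91.55)}
side 43.95875304475964 244.12761473374277 183.88389360594837 [[-0.964, -0.264, 0.001, 552.472], [-0.141, 0.51, -0.849, 180.637], [0.224, -0.819, -0.529, 1363.556], [0.0, 0.0, 0.0, 1.0]]
top 49.570032288755286 251.53540601276387 189.15192131565254 [[-0.014, -1.0, -0.013, 23.999], [-0.983, 0.016, -0.184, 553.783], [0.184, 0.011, -0.983, 1301.591], [0.0, 0.0, 0.0, 1.0]]
pics
```

View pics/side0.png

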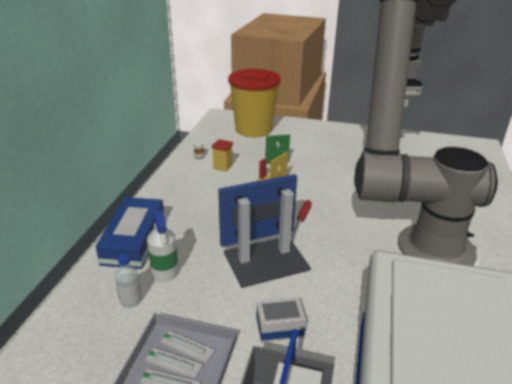

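View pics/top0.png

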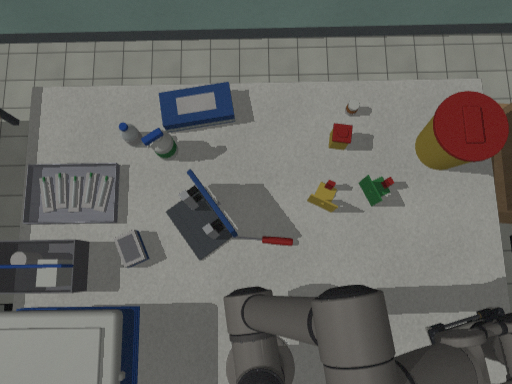

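The side view looks at the board from behind (board around (258,210), yellow cradle around (277,165)). The top view shows the cradle at (322,198) with its red tab at (331,185), the board's top edge from (190,172) to (235,235) with its front facing up-right, and the driver at (277,240). The green decoy is at (375,188).

Run:
```python
import cv2,numpy as np
t=cv2.imread("pics/top0.png");s=cv2.imread("pics/side0.png")
A=cv2.resize(t[150:260,160:410],None,fx=3.2,fy=3.2,interpolation=cv2.INTER_CUBIC)
B=cv2.resize(s[125:205,200:340],None,fx=3,fy=3,interpolation=cv2.INTER_CUBIC)
c=np.zeros((A.shape[0]+B.shape[0],800,3),np.uint8);c[:A.shape[0],:A.shape[1]]=A;c[A.shape[0]:,:B.shape[1]]=B
cv2.imwrite("pics/crop1.png",c[:600]);print(A.shape,B.shape)
```

```text
(352, 800, 3) (240, 420, 3)
```

View pics/crop1.png

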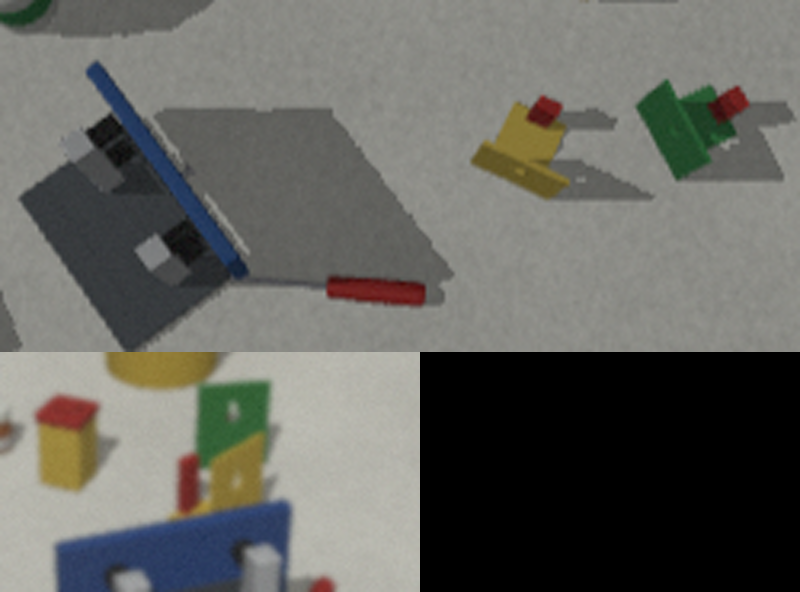

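```bash
cat > h.py <<'E'
import cv2,numpy as np
from plant import bot
def ray(p,uv):
    f=192/np.tan(np.radians(p["fovy"]/2));M=np.array(p["camera_from_world"])
    d=np.array([(uv[0]-p["cx"])/f,(uv[1]-p["cy"])/f,1]);R=M[:3,:3]
    return -R.T@M[:3,3],R.T@d
def onz(p,uv,z):
    o,d=ray(p,uv);return o+d*(z-o[2])/d[2]
def proj(p,X):
    f=192/np.tan(np.radians(p["fovy"]/2));M=np.array(p["camera_from_world"])
    c=M[:3,:3]@np.array(X)+M[:3,3];return np.array([p["cx"]+f*c[0]/c[2],p["cy"]+f*c[1]/c[2]])
def mask(img,h0,h1,s=110,v=50):
    H=cv2.cvtColor(img,cv2.COLOR_BGR2HSV);return (((H[...,0]>=h0)&(H[...,0]<=h1))&(H[...,1]>s)&(H[...,2]>v)).astype(np.uint8)
E
python3 - <<'E'
from h import *
t=cv2.imread("pics/top0.png");p=bot.camera_params("top")
def sub(m,x0,x1,y0,y1):
    z=np.zeros_like(m);z[y0:y1,x0:x1]=m[y0:y1,x0:x1];return z
r=sub(mask(t,0,8)|mask(t,172,180),320,342,175,195)
b=sub(mask(t,105,125),180,240,160,240)
y=sub(mask(t,18,34),300,345,175,215)
for n,m in(("tab",r),("board",b),("yel",y)):
    q=np.argwhere(m)[:,::-1].astype(np.float32);R=cv2.minAreaRect(q);print(n,len(q),R,cv2.boxPoints(R).tolist())
    if n=="tab": print(onz(p,q.mean(0),72))
    if n=="board":
        for c in cv2.boxPoints(R): print(onz(p,c,220))
for c in[(481,143),(569,182),(562,198),(472,162)]:
    u=(160+c[0]/3.2,150+c[1]/3.2);print("plate",onz(p,u,115))
for c in[(103,64),(247,266),(90,68),(236,276)]:
    u=(160+c[0]/3.2,150+c[1]/3.2);print("bd",onz(p,u,220))
E
```

```text
tab 61 ((329.8846130371094, 184.42306518554688), (7.488452911376953, 8.59785270690918), 33.6900634765625) [[324.3846130371094, 185.92306518554688], [329.1538391113281, 178.76922607421875], [335.3846130371094, 182.92306518554688], [330.6153869628906, 190.076904296875]]
[ 561.57028973 -235.65923145   72.        ]
board 403 ((211.85458374023438, 202.96470642089844), (80.21206665039062, 5.518434524536133), 54.246116638183594) [[186.18124389648438, 172.02951049804688], [190.65963745117188, 168.8050537109375], [237.52792358398438, 233.89990234375], [233.04953002929688, 237.12435913085938]]
[575.63837022 200.50436891 220.        ]
[584.92186522 187.74496626 220.        ]
[396.2583049   54.46899123 220.        ]
[387.4970869   67.01315391 220.        ]
yel 462 ((325.59503173828125, 196.466064453125), (29.633087158203125, 22.498315811157227), 25.34617805480957) [[307.38916015625, 200.2895965576172], [317.0203857421875, 179.95701599121094], [343.8009033203125, 192.6425323486328], [334.169677734375, 212.97511291503906]]
plate [ 521.78013635 -166.36632025  115.        ]
plate [ 482.48162107 -248.99334494  115.        ]
plate [ 467.15998806 -241.51107813  115.        ]
plate [ 503.38724291 -156.9809867   115.        ]
bd [581.3190655  183.30226131 220.        ]
bd [398.42769377  55.40131388 220.        ]
bd [577.83742247 194.94516053 220.        ]
bd [389.89240628  65.04671578 220.        ]
```

```bash
python3 -m pendant '[[[1,0.64,0],[0,0,-0.6],1],[[1,0.64,0],[0,0,-0.6],1],[[1,0.64,0],[0,0,-0.6],1],[[1,0.64,0],[0,0,-0.6],1],[[1,0.64,0],[0,0,-0.6],1],[[1,0.64,0],[0,0,-0.6],1],[[1,0.64,0],[0,0,-0.6],1],[[1,0.64,0],[0,0,-0.6],1],[[1,0.64,0],[0,0,-0.6],1],[[1,0.64,0],[0,0,-0.6],1]]'
python3 - <<'E'
from h import *
o=bot.get_obs();p=bot.camera_params("wrist");im=bot.capture("wrist");cv2.imwrite("pics/w1.png",im)
M=np.array(p["camera_from_world"]);print(p["fovy"],p["cx"],p["cy"],-M[:3,:3].T@M[:3,3],M[:3,:3].round(3).tolist())
E
```

```text
time: 0.93
tool_pos: [444.1, -311.8, 214.2]
tcp_rot: [-3.141, 0.001, -0.448]
contact_force: [0.3, -0.6, -1.0]
grip_width: 91.9
finger_force: 0.0
59.15939649047203 253.77098937894257 188.9797640964962 [ 509.42906981 -342.79218206  384.8225927 ] [[-0.433, -0.901, 0.001], [-0.869, 0.417, 0.267], [-0.241, 0.115, -0.964]]
```

View pics/w1.png

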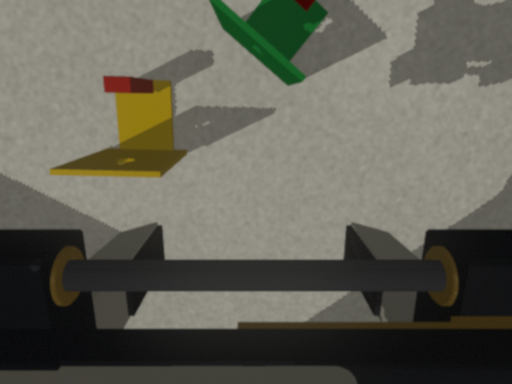

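The wrist view shows the cradle: tab top at (104–132, 77–92), and the plate's top edge at row ~173 from column 52 to 160. The camera sits on the tab side and looks toward the plate, so it can view the board's front face.

Run:
```python
from h import *
p=bot.camera_params("wrist")
im=cv2.imread("pics/w1.png");r=mask(im,0,8)|mask(im,172,180)
r[:, :90]=0;r[:,170:]=0;r[:60]=0;r[110:]=0
V=cv2.cvtColor(im,cv2.COLOR_BGR2HSV)[...,2]
print([int(V[85,c]) for c in range(100,158,3)])
q=np.argwhere(r)[:,::-1];print(q.min(0),q.max(0))
for uv in[(105,77),(132,77),(135,92),(105,92),(119,84.5)]: print("tab",onz(p,uv,75))
for uv in[(52,171),(160,174)]: print("plate",onz(p,uv,115))
```

```text
[141, 134, 122, 121, 121, 120, 120, 120, 120, 121, 93, 67, 68, 68, 68, 67, 69, 68, 97, 100]
[104  76] [151  91]
tab [ 584.57823441 -229.27332214   75.        ]
tab [ 574.33633124 -250.48888748   75.        ]
tab [ 562.38677935 -246.32991326   75.        ]
tab [ 573.89277935 -222.48999483   75.        ]
tab [ 573.9251093  -236.96440613   75.        ]
plate [ 532.19659717 -165.1318545   115.        ]
plate [ 491.69408501 -243.39041686  115.        ]
```

```bash
python3 -m pendant '[[[0.1,0.9,0.35],[0,0,-0.4],1],[[0.1,0.9,0.35],[0,0,-0.4],1],[[0.1,1,0.35],[0,0,-0.4],1],[[0.1,1,0.35],[0,0,-0.4],1],[[0.1,1,0.35],[0,0,-0.4],1],[[0.1,1,0.35],[0,0,-0.4],1],[[0.1,1,0.1],[0,0,-0.4],1],[[0.1,1,0],[0,0,-0.4],1],[[0.1,1,0],[0,0,-0.4],1],[[0.1,1,0],[0,0,-0.4],1]]'
python3 -m pendant '[[[0.1,1,0],[0,0,-0.2],1],[[0.1,1,0],[0,0,0],1],[[0.1,1,0],[0,0,0],1],[[0.1,1,0],[0,0,0],1],[[0.1,0.5,0],[0,0,0],1],[[0,0,0],[0,0,0],1],[[0,0,0],[0,0,0],1],[[0,0,0],[0,0,0],1],[[0,0,0],[0,0,0],1],[[0,0,0],[0,0,0],1]]'
python3 - <<'E'
from h import *
p=bot.camera_params("wrist");im=bot.capture("wrist");cv2.imwrite("pics/w2.png",im)
np.save("w2.npy",np.array(p["camera_from_world"]))
E
```

```text
time: 1.82
tool_pos: [472.6, -17.9, 280.4]
tcp_rot: [3.141, 0.0, -0.926]
contact_force: [0.7, -0.1, 0.0]
grip_width: 92.1
finger_force: 0.0
time: 2.65
tool_pos: [488.0, 114.8, 280.6]
tcp_rot: [3.141, -0.0, -0.95]
contact_force: [0.9, 0.1, -0.6]
grip_width: 91.8
finger_force: 0.0
```

View pics/w2.png

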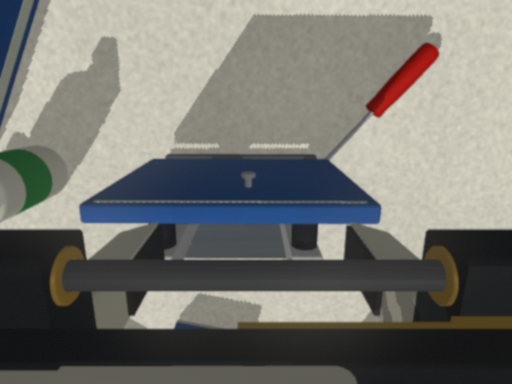

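The board's front is in view: its top front edge runs along row ~203 from column 83 to 378, and the screw head is at about (248,175), slightly left of the 230 mid-width... the midpoint needs computing.

Run:
```python
from h import *
im=cv2.imread("pics/w2.png");p=dict(bot.camera_params("wrist"));p["camera_from_world"]=np.load("w2.npy")
H=cv2.cvtColor(im,cv2.COLOR_BGR2HSV);V=H[...,2].astype(int);S=H[...,1].astype(int)
for c in(110,200,300,350): print(c,[(r,int(V[r,c]),int(S[r,c])) for r in range(196,226,2)])
b=mask(im,100,130,100,30)
for r in (202,204,206,210,216): 
    c=np.flatnonzero(b[r]);print(r,c.min(),c.max())
w=((S<110)&(V>60)).astype(np.uint8);w[:165]=0;w[195:]=0;w[:,:220]=0;w[:,280:]=0
q=np.argwhere(w)
for r in range(q[:,0].min(),q[:,0].max()+1):
    c=q[q[:,0]==r,1]
    if len(c):print(r,c.min(),c.max(),V[r,c].mean().round())
```

```text
110 [(196, 77, 103), (198, 76, 97), (200, 91, 20), (202, 101, 28), (204, 91, 120), (206, 112, 143), (208, 131, 152), (210, 135, 153), (212, 135, 155), (214, 137, 156), (216, 139, 158), (218, 140, 158), (220, 141, 159), (222, 156, 108), (224, 191, 13)]
200 [(196, 71, 158), (198, 71, 162), (200, 85, 45), (202, 98, 21), (204, 84, 164), (206, 108, 177), (208, 128, 179), (210, 132, 180), (212, 133, 180), (214, 133, 180), (216, 135, 179), (218, 138, 177), (220, 139, 178), (222, 136, 171), (224, 97, 71)]
300 [(196, 72, 156), (198, 71, 154), (200, 80, 73), (202, 90, 37), (204, 83, 154), (206, 104, 172), (208, 127, 175), (210, 133, 176), (212, 133, 178), (214, 134, 177), (216, 134, 177), (218, 136, 176), (220, 138, 174), (222, 134, 175), (224, 77, 132)]
350 [(196, 72, 128), (198, 72, 124), (200, 77, 79), (202, 98, 23), (204, 85, 111), (206, 102, 150), (208, 126, 164), (210, 133, 163), (212, 134, 166), (214, 134, 166), (216, 135, 166), (218, 136, 165), (220, 137, 164), (222, 131, 128), (224, 122, 27)]
202 90 374
204 82 377
206 80 379
210 80 379
216 81 378
171 243 253 75.0
172 241 255 78.0
173 241 255 82.0
174 240 255 88.0
175 241 255 94.0
176 241 255 95.0
177 241 255 93.0
178 242 254 91.0
179 244 252 93.0
180 244 252 93.0
181 244 252 92.0
182 244 252 92.0
183 244 252 92.0
184 244 252 92.0
185 244 252 92.0
186 244 251 90.0
187 245 251 82.0
```

Run:
```python
import cv2
im=cv2.imread("pics/w2.png");cv2.imwrite("pics/w2c.png",cv2.resize(im[150:225,180:320],None,fx=5,fy=5,interpolation=cv2.INTER_NEAREST))
```

```text
(no output)
```

View pics/w2c.png

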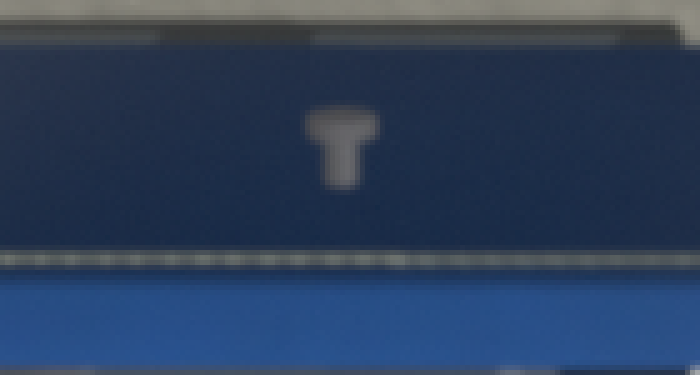

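The crop shows the screw head spanning columns 240.5–255.5 (rows 171–178), with its shank meeting the board face at row ~187.

Run:
```python
from h import *
p=dict(bot.camera_params("wrist"));p["camera_from_world"]=np.load("w2.npy")
a=onz(p,(81,204),220);b=onz(p,(378.5,204),220);d=(a-b)/np.linalg.norm(a-b)
print(a,b,np.linalg.norm(a-b),np.degrees(np.arctan2(d[1],d[0])))
m=(a+b)/2;n=np.array([-d[1],d[0],0]);print("mid",m,"into",n)
for uv,z in(((248,178),176),((248,187.5),173),((248,174),176)):
    X=onz(p,uv,z)-m;print(uv,X@d,X@n)
o,r=ray(p,(248,187.5));print("shank base height on face:",(o+r*((m-o)@n/(r@n)))[2])
for uv in((83,158),(0,0)):pass
# check face bottom edge z=35
print("mid proj",proj(p,[m[0],m[1],170]))
```

```text
[587.34045781 189.43986134 220.        ] [413.67895821  65.22200505 220.        ] 213.5143842073348 35.57565711628632
mid [500.50970801 127.33093319 220.        ] into [-0.58177746  0.81334801  0.        ]
(248, 178) -12.408013760578855 -8.58416863832854
(248, 187.5) -12.321831613594808 0.4606469406910825
(248, 174) -12.42277483964029 -12.012715747521595
shank base height on face: 174.70069518863522
mid proj [233.72866425 186.0708685 ]
```

Run:
```python
from h import *
from scipy.spatial.transform import Rotation as Ro
p=dict(bot.camera_params("wrist"));o=bot.get_obs();R=Ro.from_euler("xyz",o["tcp_rot"]).as_matrix()
for y in(46,-46):
  for x in (9.5,-9.5): print("tip",y,x,proj(p,np.array(o["tool_pos"])+R@np.array([x,y,17])))
s=bot.camera_params("side")
print("side tab",onz(s,(262.7,160.3),75),"plate",onz(s,(200+210/3,125+(457-352)/3),115),onz(s,(200+265/3,125+(433-352)/3),115))
print("side board",onz(s,(219,188.7),220),onz(s,(296.7,175),220))
t=bot.camera_params("top")
for n,X in(("tab",(573,-237,75)),("bd a",(587,189,220)),("bd b",(413,65,220))): print(n,proj(t,X),proj(s,X))
```

```text
tip 46 9.5 [333.2039007  206.71958805]
tip 46 -9.5 [331.22061444 236.8660147 ]
tip -46 9.5 [175.62433581 206.72375961]
tip -46 -9.5 [177.56929285 236.87571132]
side tab [ 570.04681791 -231.80517874   75.        ] plate [ 531.54687748 -169.96004026  115.        ] [ 484.02581744 -240.76528829  115.        ]
side board [585.54570179 197.54147982 220.        ] [405.82835556  77.12829039 220.        ]
tab [330.19253702 180.70190289] [262.21848792 159.48495454]
bd a [190.2331371  168.10872126] [219.48294519 186.89893946]
bd b [233.71415617 227.95240778] [294.85699236 172.41996061]
```

```bash
python3 -m pendant '[[[0.24,-1,0],[0,0,0.4],1],[[0.24,-1,0],[0,0,0.4],1],[[0.24,-1,-0.2],[0,0,0.4],1],[[0.24,-1,-0.2],[0,0,0.4],1],[[0.24,-1,-0.4],[0,0,0.4],1],[[0.24,-1,-0.4],[0,0,0.4],1],[[0.24,-1,-0.4],[0,0,0.4],1],[[0.24,-1,-0.4],[0,0,0.4],1],[[0.24,-1,-0.4],[0,0,0.4],1],[[0.24,-1,-0.4],[0,0,0.4],1]]'
python3 -m pendant '[[[0.24,-1,0],[0,0,0],1],[[0.2,-0.75,0],[0,0,0],1],[[0,0,0],[0,0,0],1],[[0,0,0],[0,0,0],1],[[0,0,0],[0,0,0],1],[[0,0,0],[0,0,0],1],[[0,0,0],[0,0,0],1],[[0,0,0],[0,0,0],1],[[0,0,0],[0,0,0],1],[[0,0,0],[0,0,0],1]]'
python3 - <<'E'
from h import *
p=bot.camera_params("wrist");im=bot.capture("wrist");cv2.imwrite("pics/w3.png",im);np.save("w3.npy",np.array(p["camera_from_world"]))
r=mask(im,0,8)|mask(im,172,180);n,l,s,c=cv2.connectedComponentsWithStats(r)
for i in range(1,n):
    if s[i,4]>60:print("red",s[i],c[i])
y=mask(im,18,34);n,l,s,c=cv2.connectedComponentsWithStats(y)
for i in range(1,n):
    if s[i,4]>60:print("yel",s[i],c[i])
E
```

```text
time: 3.53
tool_pos: [559.8, -186.4, 196.0]
tcp_rot: [3.141, -0.0, -0.467]
contact_force: [0.0, 0.2, 0.3]
grip_width: 91.7
finger_force: 0.0
time: 4.37
tool_pos: [573.3, -236.2, 196.8]
tcp_rot: [3.141, -0.0, -0.468]
contact_force: [0.2, -0.4, -0.3]
grip_width: 91.9
finger_force: 0.0
red [ 174    0   85   28 1359] [207.22442973   9.37821928]
red [ 410   62   66   31 1500] [443.48266667  78.346     ]
red [246 161  25  28 631] [258.17115689 174.74484945]
yel [ 193    6   61   35 1001] [225.78621379  23.65434565]
yel [ 210  159   97  101 5736] [257.31363319 220.06450488]
yel [ 50 246  34  60 996] [ 62.70080321 275.76004016]
yel [425 246  34  60 972] [444.97325103 275.86728395]
yel [ 239  317  273   12 1660] [402.31987952 323.96506024]
```

View pics/w3.png

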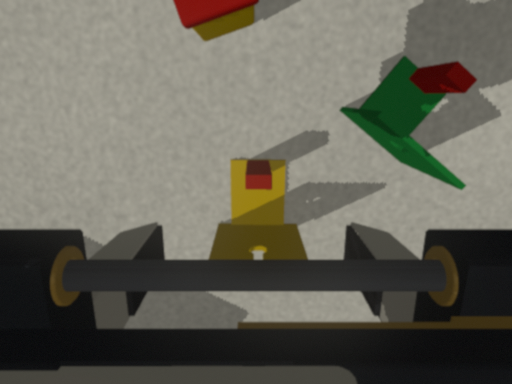

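Tab top at (246–271, 175–189), directly between the fingers; floor and plate edges run square to the image, so yaw is right.

Run:
```python
from h import *
p=bot.camera_params("wrist");im=cv2.imread("pics/w3.png")
V=cv2.cvtColor(im,cv2.COLOR_BGR2HSV)[...,2];print(V[158:192:2,258])
o=bot.get_obs();X=onz(p,(258.5,182),75);print(X,X-o["tool_pos"])
y=mask(im,18,34)
for r in(165,185,205,215):
    c=np.flatnonzero(y[r,205:310])+205;print(r,c.min(),c.max())
print(onz(p,(232,160),5),onz(p,(232,210),5))
```

```text
[101  78  71  72  70  71  71  71  91 126 128 128 128 128 128 131 150]
[ 569.50086726 -239.14124749   75.        ] [  -3.76080285   -2.81650641 -121.69739742]
165 231 284
185 231 284
205 231 283
215 232 283
[ 588.15758494 -217.45035322    5.        ] [ 537.46497368 -190.75426837    5.        ]
```

```bash
python3 -m pendant '[[[-0.12,-0.09,-0.46],[0,0,0],1],[[0,0,-0.46],[0,0,0],1],[[0,0,-0.46],[0,0,0],1],[[0,0,-0.46],[0,0,0],1],[[0,0,-0.46],[0,0,0],1],[[0,0,-0.46],[0,0,0],1],[[0,0,-0.46],[0,0,0],1],[[0,0,-0.46],[0,0,0],1],[[0,0,-0.46],[0,0,0],1],[[0,0,-0.46],[0,0,0],1]]'
python3 -m pendant '[[[0,0,0],[0,0,0],1],[[0,0,0],[0,0,0],-1],[[0,0,0],[0,0,0],-1],[[0,0,0],[0,0,0],-1],[[0,0,0],[0,0,0],-1],[[0,0,0],[0,0,0],-1],[[0,0,0],[0,0,0],-1],[[0,0,0],[0,0,0],-1],[[0,0,0],[0,0,0],-1],[[0,0,0],[0,0,0],-1]]'
python3 -m pendant '[[[0,0,0],[0,0,0],-1],[[0,0,0],[0,0,0],-1],[[0,0,0.3],[0,0,0],-1],[[0,0,0.5],[0,0,0],-1],[[0,0,0.7],[0,0,0],-1],[[0,0,0.7],[0,0,0],-1],[[0,0,0.7],[0,0,0],-1],[[0,0,0.5],[0,0,0],-1],[[0,0,0.3],[0,0,0],-1],[[0,0,0],[0,0,0],-1]]'
python3 - <<'E'
from h import *
p=bot.camera_params("wrist");im=bot.capture("wrist");cv2.imwrite("pics/w4.png",im);np.save("w4.npy",np.array(p["camera_from_world"]));print(bot.get_obs()["tool_pos"],bot.get_obs()["moment"])
E
```

```text
time: 5.25
tool_pos: [569.6, -239.3, 57.9]
tcp_rot: [3.142, -0.0, -0.468]
contact_force: [-0.4, -0.2, 0.1]
grip_width: 91.9
finger_force: 0.0
time: 6.08
tool_pos: [569.6, -239.4, 58.6]
tcp_rot: [3.142, -0.0, -0.468]
contact_force: [0.2, 0.9, -0.3]
grip_width: 36.6
finger_force: 0.0
time: 6.92
tool_pos: [570.5, -239.9, 172.1]
tcp_rot: [3.141, -0.004, -0.468]
contact_force: [-0.9, 0.2, -2.9]
grip_width: 23.0
finger_force: 30.0
[ 569.88115419 -239.51865512  170.35765437] [-0.0115792  -0.05526461 -0.05560498]
```

View pics/w4.png

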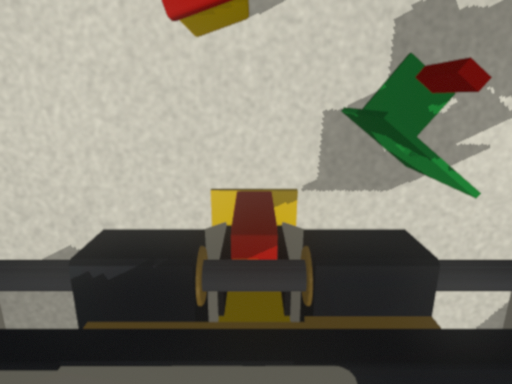

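The cradle is held: red tab at columns ~232–277 between the pads, with the floor edge at row 189 spanning 211–297. I'll check its seat in the grip and the camera's lateral bias.

Run:
```python
from h import *
p=dict(bot.camera_params("wrist"));p["camera_from_world"]=np.load("w4.npy");im=cv2.imread("pics/w4.png")
T=np.array([569.9,-239.5,170.4]);yw=-.468;X=-np.array([np.cos(yw),np.sin(yw),0]);Y=np.cross([0,0,1],X)
r=mask(im,0,8)|mask(im,172,180);y=mask(im,18,34)
for k in(195,205,215,235,245,252): 
    c=np.flatnonzero(r[k,200:320])+200;print(k,c.min() if len(c) else 0,c.max() if len(c) else 0,c.mean())
for k in(192,200,215): c=np.flatnonzero(y[k,190:320])+190;print("y",k,c.min(),c.max())
V=cv2.cvtColor(im,cv2.COLOR_BGR2HSV)[...,2];print(V[184:264:2,255]);print(V[184:196,220])
for nm,q in(("top-back",(-7,0,16.4)),("top-front",(7,0,16.4)),("floorL",(-7,30,-53.6)),("floorR",(-7,-30,-53.6)),("floorbot",(-7,0,-58.6))): print(nm,proj(p,T+q[0]*X+q[1]*Y+np.array([0,0,q[2]])))
```

```text
195 238 270 254.0
205 236 272 254.0
215 235 273 254.0
235 230 278 254.0
245 230 278 254.0
252 230 278 254.0
y 192 211 296
y 200 211 296
y 215 212 296
[202 203 165 112  97  93  92  93  92  92  91  92  90  90  90  90  88  89
  89  88  88  88  88  87  86  94 109 112 112 113 112 112 111 111 112 122
 156 156  73  47]
[203 204 205 198 167 134 152 183 195 198 198 198]
top-back [253.97933341 233.15506211]
top-front [253.97716968 258.85965248]
floorL [296.89526476 194.09095752]
floorR [210.66704607 194.12904929]
floorbot [253.7784214  192.16145567]
```

```bash
python3 -m pendant '[[[-0.07,0.7,-0.04],[0,0,-0.4],-1],[[-0.07,1,-0.04],[0,0,-0.4],-1],[[-0.07,1,-0.04],[0,0,-0.4],-1],[[-0.07,1,-0.04],[0,0,-0.4],-1],[[-0.07,1,-0.04],[0,0,-0.4],-1],[[-0.07,1,-0.04],[0,0,-0.4],-1],[[-0.06,1,-0.04],[0,0,-0.4],-1],[[-0.06,1,-0.04],[0,0,-0.4],-1],[[-0.06,0.9,-0.04],[0,0,-0.4],-1],[[-0.06,0.6,-0.03],[0,0,-0.4],-1]]'
python3 -m pendant '[[[0,0,0],[0,0,0],-1],[[0,0,0],[0.15,0.11,0],-1],[[0,0,0],[0.15,0.11,0],-1],[[0,0,0],[0,0,0],-1],[[0,0,0],[0,0,0],-1],[[0,0,0],[0,0,0],-1],[[0,0,0],[0,0,0],-1],[[0,0,0],[0,0,0],-1],[[0,0,0],[0,0,0],-1],[[0,0,0],[0,0,0],-1]]'
python3 - <<'E'
from h import *
o=bot.get_obs();print(o["contact_force"],o["moment"],o["tool_pos"])
p=bot.camera_params("wrist");im=bot.capture("wrist");cv2.imwrite("pics/w5.png",im)
s=bot.capture("side");cv2.imwrite("pics/s5.png",s);t=bot.capture("top");cv2.imwrite("pics/t5.png",t)
A=cv2.resize(s[120:260,190:340],None,fx=4,fy=4,interpolation=cv2.INTER_CUBIC)
cv2.imwrite("pics/c5.png",A)
n=np.array([-.5818,.8133,0]);S=np.array([490.4,120.1,170]);d=S-np.array(o["tool_pos"]);print("along n",d@n,"along Y",d@np.array([-.8133,-.5818,0]),d[2])
V=cv2.cvtColor(im,cv2.COLOR_BGR2HSV)[...,2];print(V[180:200,220],V[226:264:2,255])
E
```

```text
time: 7.8
tool_pos: [548.4, 39.2, 156.2]
tcp_rot: [3.139, 0.003, -0.949]
contact_force: [0.5, -0.2, -1.6]
grip_width: 22.8
finger_force: 30.0
time: 8.63
tool_pos: [549.8, 36.6, 157.9]
tcp_rot: [3.141, 0.045, -0.948]
contact_force: [-0.2, -0.2, -1.6]
grip_width: 23.5
finger_force: 30.0
[-0.18490622 -0.17755515 -1.6341075 ] [ 0.00126726 -0.06031864 -0.01414812] [549.7647857   36.63705347 157.92124294]
along n 102.41884673086892 along Y -0.27736207641976657 12.078757063678779
[150 149 148 147 148 149 150 144 130 132 171 202 209 209 209 210 209 209
 209 209] [ 92  92  93  92 108 155 170 170 170 171 170 170 171 171 171 172 162  76
  51]
```

View pics/c5.png

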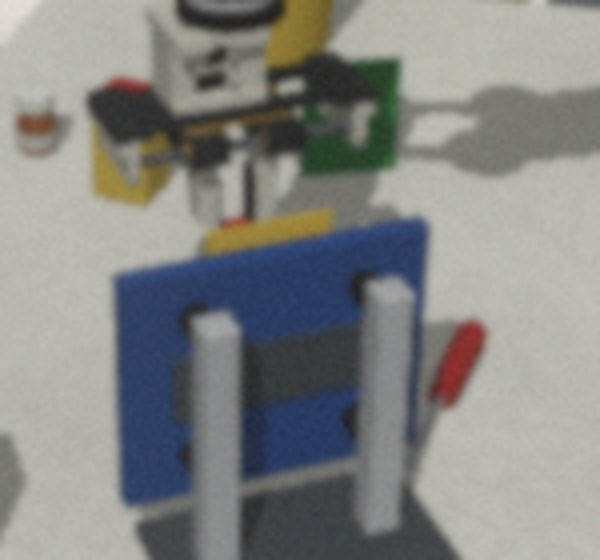

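View pics/w5.png

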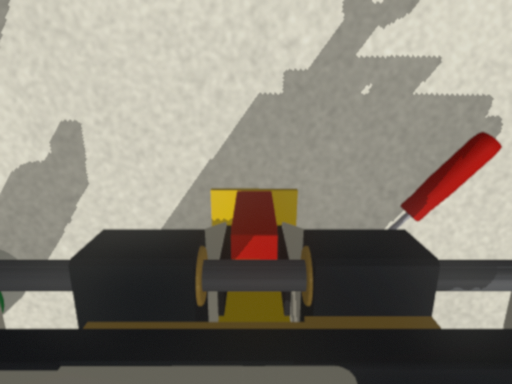

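The crop shows the plate's top centred in front of the board; the wrist view shows the cradle unchanged in the grip (floor edge row 189) and the driver clear to the right. I'll now advance gently 24 mm: if the head misses the hole, the force will be about 6.6 N.

```bash
python3 -m pendant '[[[-0.055,0.08,0.02],[0,0,0],-1],[[-0.055,0.08,0],[0,0,0],-1],[[-0.055,0.08,0],[0,0,0],-1],[[-0.055,0.08,0],[0,0,0],-1],[[-0.055,0.08,0],[0,0,0],-1],[[-0.055,0.08,0],[0,0,0],-1],[[-0.055,0.08,0],[0,0,0],-1],[[-0.05,0.06,0],[0,0,0],-1],[[-0.03,0.04,0],[0,0,0],-1],[[0,0,0],[0,0,0],-1]]'
cat > st.py <<'E'
from h import *
o=bot.get_obs();n=np.array([-.5818,.8133,0]);Y=np.array([-.8133,-.5818,0]);S=np.array([490.4,120.1,170]);d=S-np.array(o["tool_pos"]);F=np.array(o["contact_force"]);M=np.array(o["moment"])
print("gap to face",(d@n-73).round(2),"Y",(d@Y).round(2),"dz",d[2].round(2),"F n,Y,z",(F@n).round(2),(F@Y).round(2),F[2].round(2),"M n,Y,z",(M@n).round(3),(M@Y).round(3),M[2].round(3),o["tcp_rot"].round(4) if hasattr(o["tcp_rot"],"round") else o["tcp_rot"])
E
python3 st.py
```

```text
time: 9.62
tool_pos: [535.6, 56.7, 158.5]
tcp_rot: [3.141, 0.045, -0.948]
contact_force: [-0.3, 0.1, -2.6]
grip_width: 23.0
finger_force: 30.0
gap to face 4.86 Y -0.1 dz 11.53 F n,Y,z 0.21 0.2 -2.57 M n,Y,z -0.112 0.048 0.044 [ 3.141   0.0448 -0.9479]
```

```bash
python3 -m pendant '[[[-0.02,0.027,0],[0,0,0],-1],[[-0.02,0.027,0],[0,0,0],-1],[[-0.02,0.027,0],[0,0,0],-1],[[-0.02,0.027,0],[0,0,0],-1],[[-0.02,0.027,0],[0,0,0],-1],[[-0.02,0.027,0],[0,0,0],-1],[[-0.02,0.027,0],[0,0,0],-1],[[-0.02,0.027,0],[0,0,0],-1],[[0,0,0],[0,0,0],-1],[[0,0,0],[0,0,0],-1]]'
python3 st.py
```

```text
time: 10.45
tool_pos: [531.2, 62.7, 158.5]
tcp_rot: [3.141, 0.044, -0.948]
contact_force: [0.3, -2.5, -2.7]
grip_width: 23.2
finger_force: 30.0
gap to face -2.57 Y -0.19 dz 11.55 F n,Y,z -2.2 1.22 -2.71 M n,Y,z -0.032 0.379 -0.012 [ 3.1412  0.0441 -0.9482]
```

```bash
python3 -m pendant '[[[-0.02,0.027,0],[0,0,0],-1],[[-0.02,0.027,0],[0,0,0],-1],[[-0.02,0.027,0],[0,0,0],-1],[[0,0,0],[0,0,0],-1],[[0,0,0],[0,0,0],-1],[[0,0,0],[0,0,0],-1],[[0,0,0],[0,0,0],-1],[[0,0,0],[0,0,0],-1],[[0,0,0],[0,0,0],-1],[[0,0,0],[0,0,0],-1]]'
python3 st.py
python3 - <<'E'
from h import *
for i in range(3):
    im=bot.capture("wrist")
    import st
V=cv2.cvtColor(im,cv2.COLOR_BGR2HSV)[...,2];print(V[180:200,220],V[226:264:2,255])
cv2.imwrite("pics/w6.png",im)
E
python3 st.py
```

```text
time: 11.28
tool_pos: [529.4, 65.2, 158.5]
tcp_rot: [3.141, 0.044, -0.948]
contact_force: [2.8, -4.2, -2.9]
grip_width: 23.2
finger_force: 30.0
gap to face -5.63 Y -0.23 dz 11.5 F n,Y,z -5.03 0.17 -2.86 M n,Y,z -0.062 0.956 0.029 [ 3.1412  0.0442 -0.9483]
gap to face -5.63 Y -0.22 dz 11.5 F n,Y,z -4.51 -0.43 -2.75 M n,Y,z -0.047 0.936 0.006 [ 3.1412  0.0443 -0.9483]
[146 146 145 146 146 147 144 134 123 126 137 144 146 146 146 145 145 146
 146 145] [ 94  93  93  95 114 161 173 173 173 174 173 173 175 174 175 175 164  77
  52]
gap to face -5.63 Y -0.22 dz 11.52 F n,Y,z -4.49 -0.26 -2.48 M n,Y,z -0.056 0.938 -0.029 [ 3.1412  0.0443 -0.9483]
```

```bash
python3 -m pendant '[[[0,0,-0.05],[0,0,0],-1],[[0,0,-0.05],[0,0,0],-1],[[0,0,-0.05],[0,0,0],-1],[[0,0,-0.05],[0,0,0],-1],[[0,0,-0.05],[0,0,0],-1],[[0,0,-0.05],[0,0,0],-1],[[0,0,-0.05],[0,0,0],-1],[[0,0,-0.05],[0,0,0],-1],[[0,0,0],[0,0,0],-1],[[0,0,0],[0,0,0],-1]]'
python3 st.py
```

```text
time: 12.27
tool_pos: [529.4, 65.3, 146.3]
tcp_rot: [3.141, 0.044, -0.948]
contact_force: [3.5, -4.2, 0.1]
grip_width: 23.2
finger_force: 30.0
gap to face -5.76 Y -0.17 dz 23.66 F n,Y,z -5.44 -0.43 0.05 M n,Y,z -0.115 0.949 -0.042 [ 3.1413  0.0445 -0.9483]
```

```bash
python3 -m pendant '[[[0,0,-0.04],[0,0,0],-1],[[0,0,-0.04],[0,0,0],-1],[[0,0,-0.03],[0,0,0],-1],[[0,0,-0.03],[0,0,0],-1],[[0,0,0],[0,0,0],-1],[[0,0,0],[0,0,0],-1],[[0,0,0],[0,0,0],-1],[[0,0,0],[0,0,0],-1],[[0,0,0],[0,0,0],-1],[[0,0,0],[0,0,0],-1]]'
python3 st.py
```

```text
time: 13.1
tool_pos: [529.4, 65.3, 142.3]
tcp_rot: [3.141, 0.044, -0.948]
contact_force: [3.0, -3.9, 0.4]
grip_width: 23.1
finger_force: 30.0
gap to face -5.73 Y -0.13 dz 27.75 F n,Y,z -4.89 -0.16 0.42 M n,Y,z -0.111 0.957 0.03 [ 3.1414  0.0444 -0.9483]
```

16.2 mm down so far with only friction resisting, so I'll go on in half-millimetre steps to find the stop.

```bash
python3 -m pendant '[[[0,0,-0.02],[0,0,0],-1],[[0,0,-0.02],[0,0,0],-1],[[0,0,0],[0,0,0],-1],[[0,0,0],[0,0,0],-1],[[0,0,0],[0,0,0],-1],[[0,0,0],[0,0,0],-1],[[0,0,0],[0,0,0],-1],[[0,0,0],[0,0,0],-1],[[0,0,0],[0,0,0],-1],[[0,0,0],[0,0,0],-1]]'
python3 st.py
```

```text
time: 13.93
tool_pos: [529.6, 65.3, 141.3]
tcp_rot: [-3.141, 0.044, -0.948]
contact_force: [3.1, -4.4, 2.5]
grip_width: 23.2
finger_force: 30.0
gap to face -5.65 Y -0.04 dz 28.73 F n,Y,z -5.36 0.0 2.5 M n,Y,z -0.132 0.831 0.023 [-3.1414  0.0441 -0.9482]
```

```bash
python3 -m pendant '[[[0,0,-0.02],[0,0,0],-1],[[0,0,0],[0,0,0],-1],[[0,0,0],[0,0,0],-1],[[0,0,0],[0,0,0],-1],[[0,0,0],[0,0,0],-1],[[0,0,0],[0,0,0],-1],[[0,0,0],[0,0,0],-1],[[0,0,0],[0,0,0],-1],[[0,0,0],[0,0,0],-1],[[0,0,0],[0,0,0],-1]]'
python3 st.py
```

```text
time: 14.77
tool_pos: [529.8, 65.3, 141.0]
tcp_rot: [-3.141, 0.044, -0.948]
contact_force: [2.4, -3.6, 3.4]
grip_width: 23.0
finger_force: 30.0
gap to face -5.51 Y 0.1 dz 28.99 F n,Y,z -4.29 0.12 3.36 M n,Y,z 0.01 0.84 -0.063 [-3.1409  0.0437 -0.9482]
```

Seated (17.5 mm of travel, with the stop felt). I'll relax the push while still holding, then open.

```bash
python3 -m pendant '[[[0.02,-0.027,0],[0,0,0],-1],[[0.02,-0.027,0],[0,0,0],-1],[[0.02,-0.027,0],[0,0,0],-1],[[0.02,-0.027,0],[0,0,0],-1],[[0,0,0],[0,0,0],-1],[[0,0,0],[0,0,0],-1],[[0,0,0],[0,0,0],-1],[[0,0,0],[0,0,0],-1],[[0,0,0],[0,0,0],-1],[[0,0,0],[0,0,0],-1]]'
python3 st.py; python3 -c "
from h import *
cv2.imwrite('pics/s7.png',bot.capture('side'))"
```

```text
time: 15.6
tool_pos: [531.5, 62.2, 140.3]
tcp_rot: [3.141, 0.045, -0.948]
contact_force: [2.2, -2.1, 2.0]
grip_width: 22.9
finger_force: 30.0
gap to face -1.95 Y -0.25 dz 29.67 F n,Y,z -2.97 -0.54 2.03 M n,Y,z -0.142 0.379 -0.049 [ 3.1409  0.0449 -0.9482]
```

```bash
python3 -m pendant '[[[0,0,0],[0,0,0],-0.3],[[0,0,0],[0,0,0],0],[[0,0,0],[0,0,0],0],[[0,0,0],[0,0,0],0.3],[[0,0,0],[0,0,0],0.6],[[0,0,0],[0,0,0],0.6],[[0,0,0],[0,0,0],0.6],[[0,0,0],[0,0,0],0.6],[[0,0,0],[0,0,0],0.6],[[0,0,0],[0,0,0],0.6]]'
python3 st.py
python3 -m pendant '[[[0,0,0.3],[0,0,0],0.6],[[0,0,0.5],[0,0,0],0.6],[[0,0,0.7],[0,0,0],0.6],[[0,0,0.8],[0,0,0],0.6],[[0,0,0.8],[0,0,0],0.6],[[0,0,0.8],[0,0,0],0.6],[[0,0,0.8],[0,0,0],0.6],[[0,0,0.5],[0,0,0],0.6],[[0,0,0],[0,0,0],0.6],[[0,0,0],[0,0,0],0.6]]'
python3 - <<'E'
from h import *
p=bot.camera_params("wrist");im=bot.capture("wrist");cv2.imwrite("pics/w8.png",im);np.save("w8.npy",np.array(p["camera_from_world"]))
cv2.imwrite("pics/s8.png",bot.capture("side"));cv2.imwrite("pics/t8.png",bot.capture("top"))
for nm,m in(("red",mask(im,0,8)|mask(im,172,180)),("yel",mask(im,18,34)),("blue",mask(im,100,130,100,30))):
    n,l,s,c=cv2.connectedComponentsWithStats(m)
    for i in range(1,n):
        if s[i,4]>100:print(nm,s[i],c[i].round(1))
# expected if hung upright: hole at S-17mm
n=np.array([-.5818,.8133,0]);Y=np.array([-.8133,-.5818,0]);S=np.array([490.4,120.1,153.])
for nm,q in(("tab top back",(-80,0,5)),("tab top front",(-66,0,5)),("tab L",(-80,12,5)),("tab R",(-80,-12,5)),("floor L",(-80,30,-65)),("floor R",(-80,-30,-65)),("plate top L",(0,45,45)),("plate top R",(0,-45,45))):
    print(nm,proj(p,S+q[0]*n+q[1]*Y+np.array([0,0,q[2]])).round(1))
E
```

```text
time: 16.48
tool_pos: [531.6, 62.1, 140.5]
tcp_rot: [3.141, 0.045, -0.948]
contact_force: [0.2, -0.2, -0.3]
grip_width: 73.1
finger_force: 0.0
gap to face -1.83 Y -0.21 dz 29.55 F n,Y,z -0.24 -0.04 -0.34 M n,Y,z -0.075 -0.033 -0.006 [ 3.1411  0.0447 -0.9482]
time: 17.32
tool_pos: [531.8, 62.1, 297.2]
tcp_rot: [-3.141, 0.043, -0.948]
contact_force: [0.0, -0.1, -0.3]
grip_width: 73.3
finger_force: 0.0
red [ 363   92   68   67 1470] [397.4 124.3]
red [242 147  25  26 599] [253.9 160. ]
yel [ 203  145  102  113 6898] [253.8 213.8]
yel [ 88 246  29  61 878] [ 99.2 276.4]
yel [392 246  28  61 854] [408.5 276.2]
yel [ 198  316  314   13 2384] [393.6 323.5]
blue [   0    0   54  187 5545] [18.1 66.9]
blue [ 15  17  51 163 303] [41.5 91.7]
blue [ 147  199   80   60 2035] [191.3 223. ]
blue [ 281  199   57   60 1780] [312.5 224.4]
tab top back [254.2 159.7]
tab top front [254.1 174.3]
tab L [267.1 159.8]
tab R [241.2 159.7]
floor L [280.8 145.8]
floor R [227.4 145.7]
plate top L [304.7 258.2]
plate top R [203.3 258. ]
```

Wrist measurements match a seated, upright cradle to about 1 px: tab at columns 242–267, floor edge at row 145, plate at columns 203–305. The gripper is clear, so I'm handing in.

```bash
python3 -c "
from plant import bot
print(bot.close_job())"
```

```text
the job is handed in; nothing more can be done
None
```

The yellow cradle hangs upright on the screw, slid down 17.5 mm until I felt it stop, with board forces at about 6 N or less at every reading; I let go, moved the gripper clear and handed the job in at about 17 s.

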